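# Weigh off a three-bottle fill sample on the beam scale

## Robot

A 6-joint arm with a two-finger parallel gripper is mounted at the origin on a cart in front of the work surface, level with it; the furniture and walls round the work are solid. World frame = base frame: x ahead of the robot, y to its left, z up, the work surface at z = 0. Lengths are in mm, angles in rad, forces in N, time in s.
With the tool pointing down it reaches from about 400 to 825 mm from the base axis. Payload 7 kg.
Tool frame: the origin (TCP) lies at the very end of the fingers, on their centre line; the grasp point (between the pads) lies 19 mm behind it (robot.grip_depth is the distance from the TCP to the grasp point, in mm); z points along the fingers, y is the line along which they close (so a half turn about z gives the same grasp; the last joint's range is limited). The gripper opens to 88 mm and grips with 3 to 60 N. Pads are 19 mm wide; open, the fingers measure 130 mm over their backs; the gripper's body (78 mm by 193 mm) begins 47 mm behind the grasp point.
Start: joints at [-0.826, 0.359, 0.012, 0, -1.224, -0.288], TCP at [297.699, -605.781, 226.561] pointing down, gripper open.
Joint ranges: [-3.07, 3.07], [-1.43, 2.12], [-1.02, 1.25], [-3.03, 1.67], [-3.05, -0], [-3.03, 3.03]. Speed limits (rad/s): [2.39, 2.39, 3.01, 3.14, 3.14, 3.14].

## Interface

Orientations are given as a 3x3 rotation matrix whose columns are the frame's x, y, z axes.
In Python, from station import robot gives the robot as it stands. The module is installed in compiled form; this text tells all that it offers.
- The arm moves only by the tool carry_out, never from a script. Its argument "steps" is text: rows parted by semicolons, each of 6 numbers parted by spaces: the shift along the tool's x, y, z in mm, then the turn, a rotation vector about the tool's x, y, z in rad. A call has exactly 10 rows; each row shifts and turns the commanded pose from where the row before left it, along the tool's axes as they then stand; what a row does not reach is not made up. A row lasts 1/8 s, in which the tool goes at most 62.5 mm and 10.7 degrees, less where a joint would pass 70% of its speed; a pose out of reach is approached as far as the arm can. A call is refused whole if a number of a shift passes 62.5 or a number of a turn 0.188, either way. A call with a gripper value outside its range is refused whole. "gripper" is the gripper command: -1 is shut, 1 is fully open, values between are in proportion, set as the call begins (left out, the last holds). The fingers move at their own pace and stop on an object; "force" is the grip in N (left out, the last holds). Time passes only in rows, so rows that do not move let the fingers close, or fill a call up. It gives the time, the measured TCP pose, the force, the opening and the grip force at its end, in the units of the state.
- robot.sense(): the state, without advancing time (a new reading comes with each control period).
- robot.read_camera(name): name is "scene" or "side" or "wrist"; returns the picture (480x640x3 uint8, red, green, blue); there is no depth.
- robot.calibration(name): a dict with "intrinsics" (3x3 intrinsics, pixels), "T" (4x4, takes a point from camera to world coordinates); the wrist camera has in their place "hand_eye" (4x4, takes a point from camera to tool coordinates, whose origin is the TCP and whose axes are the flange's). Camera axes: x right, y up, looking along -z (the intrinsics and any distortion apply to the point x, -y, -z); pixel columns grow to the right and rows downward; lengths in mm; the calibration is good to about 2 mm. A picture is of the moment at which its call begins: read the wrist's pose just before it. calibration takes no time and is no camera call.
- robot.hand_in(): hands the job in; it is judged then, once.
Trained networks look in the newest picture that a camera, given by its name, has taken for a name from the list of things; names that differ only in an ending like _2 or _b are one class to them, and where a whole thing is asked for, a point or a joint stands for the part that bears it (a point fixed in the world has none). Each returns a list of dicts, best first, with "confidence" (0 to 1); they miss things now and then, are a little off and sometimes report something else, mostly with a low value. They report only what shows in the picture. A call takes as long as a camera call.
- robot.look_for(camera, query): "centre" ([row, column] in pixels, amid what is visible of it).
- robot.tip_of(camera, query): "centre" ([row, column] in pixels: a listed point, or the origin of a listed thing).
The state is a dict: "time_s": time; "joint_pos": joint angles; "joint_vel": joint speeds; "effort": joint torques, N m; "tool_pos": TCP position; "ee_rot": TCP orientation; "force": force on the tool from outside, world axes, zero at the start; "wrist_torque": the same for the moment, N m; "finger_gap": finger opening in mm; "grip_force": force on a finger pad.
Only numpy, scipy, OpenCV 4.12 (cv2) and the standard library are available. Lean on these libraries where they do the work, as an engineer would, in place of code of your own. Each camera call takes 0.05 s, during which the arm holds its last target. There are 200 camera calls.

## Task

Complete the fill-weight sample: put the filled bottle that stands on the mat gently into the empty cell of the rack on the beam scale, then slide the counterpoise along the beam until the beam, left to itself, comes to rest level with its red pointer inside the white band. Leave the two bottles already in the rack, the empty bottle, the loose cap and the marker where they are.

Things in the scene. Friction and masses are not known exactly. Their poses are not given: they have to be found in the camera images.
- balance: fixed bench beam scale, grey casting 22 mm high (76 mm wide under the beam, 190 x 110 mm under the rack). Origin on the mat below the beam's pivot, z up. The beam lies along its y: bottle rack at +y, 90 mm from the pivot; counterpoise and gauge at -y. Pivot 70 mm above the origin, between two cheeks 87 mm high, 47 mm wide over both
- beam (a joint): tilt of the beam, rad: 0 level, positive = rack up and counterpoise end down. Starts at its stop -0.07 (rack down on rest posts); other stop +0.07. Settles 2 s after it is let go. Near balance it tilts 0.006 rad per mm of counterpoise error (outward = positive), so it leaves the stops only within 12 mm of balance. Any touch on beam, counterpoise or rack falsifies it
- poise (a joint): place of the counterpoise on the beam, m: 0 innermost (85 mm from the pivot), growing outward, away from the rack, to 0.19. It slides at about 1.5 N and stays where it is left. With three bottles balance lies between 0.085 and 0.185, depending on their unknown masses
- poise_knob (a point): black grip knob on top of the counterpoise: cylinder 22 mm in diameter, axis along z, from 8 mm below to 12 mm above this point. Below it the steel weight, 40 mm in diameter, from 14 to 40 mm below; then the sleeve round the beam, 32 mm wide across and 40 mm long along it. The beam's centre line is 55 mm below this point. Counterpoise 0.63 kg
- pointer (a point): tip of the red pointer at the outer end of the beam, 322 mm from the pivot; moves about 22 mm up and down
- level_mark (a point): middle of the 9.6 mm high white band on the dark gauge plate behind the pointer, fixed to the scale 322 mm out from the pivot (-y) and 13 mm toward its +x; the beam is level when the pointer is at this height. The plate reaches 36 mm higher, and two rubber stops project beside the pointer, 30 mm above and below the band
- cell_0 (a point): middle of the floor of the first cell of the steel bottle rack: three cells in a row across the beam (along the scale's x), 68 mm apart, each 64 x 64 mm inside, walls 32 mm high above the floor, 4 mm thick. The rack stays upright as the beam tilts; its axes are the scale's. It starts down on rigid posts. Two cells hold a bottle, one is empty
- cell_1 (a point): the same, middle cell
- cell_2 (a point): the same, last cell (toward the scale's +x)
- bottle_a: filled sauce bottle with yellow cap in one cell of the rack; 54 mm diameter, 166 mm tall; origin at the middle of its underside, z up
- bottle_b: filled sauce bottle like the first, in another cell
- bottle_spare: filled sauce bottle with yellow cap and label, standing on the mat (the mat is 3 mm thick): 54 mm diameter, 166 mm tall, mass 0.21 to 0.43 kg; the cap is 29 mm in diameter, from 146 mm up to the top, below it the neck widens gradually to the shoulder. Origin at the middle of its underside, z up
- bottle_empty: empty clear bottle without cap on the mat, 54 mm diameter, 148 mm tall; origin at its underside; not to be moved
- cap_loose: loose yellow screw cap on the table behind the beam, 29 mm diameter, 17 mm high; not to be moved
- marker: marker pen lying on the table in front of the beam, 135 mm long, 17 mm thick; origin at its middle; not to be moved

How it is judged (in metres and radians):
On the way, in this order (a step that is already met when the one before it is completed fails the run):
1. the filled bottle stands upright on the floor of the empty cell, let go, beside the two others ((horizontal distance between bottle_spare and cell_0 below 0.01 m or horizontal distance between bottle_spare and cell_1 below 0.01 m or horizontal distance between bottle_spare and cell_2 below 0.01 m) and z of bottle_spare in the frame of cell_1 between -0.004 and 0.004 m and angle between each of bottle_spare, bottle_a, bottle_b's own z axis and vertical below 0.1 rad and (horizontal distance between bottle_a and cell_0 below 0.01 m or horizontal distance between bottle_a and cell_1 below 0.01 m or horizontal distance between bottle_a and cell_2 below 0.01 m) and z of bottle_a in the frame of cell_1 between -0.004 and 0.004 m and (horizontal distance between bottle_b and cell_0 below 0.01 m or horizontal distance between bottle_b and cell_1 below 0.01 m or horizontal distance between bottle_b and cell_2 below 0.01 m) and z of bottle_b in the frame of cell_1 between -0.004 and 0.004 m and contact force between each of the arm, the fingers and bottle_spare below 0.05 N), for 0.2 s.
2. the untouched beam is level and still with the three bottles in the rack ((horizontal distance between bottle_spare and cell_0 below 0.01 m or horizontal distance between bottle_spare and cell_1 below 0.01 m or horizontal distance between bottle_spare and cell_2 below 0.01 m) and z of bottle_spare in the frame of cell_1 between -0.004 and 0.004 m and angle between bottle_spare's own z axis and vertical below 0.1 rad and value of joint beam between -0.015 and 0.015 rad and velocity of joint beam between -0.02 and 0.02 rad/s and contact force between each of the arm, the fingers and balance below 0.05 N), for 0.5 s.
At the end, for the whole second after the job is handed in: Three filled bottles upright on the rack floor, one per cell (within 10 mm of its middle, 4 mm in height, 0.1 rad); beam within 0.015 rad of level (pointer in the white band), still and untouched; empty bottle, loose cap and marker within 30 mm of where they stood (all of step 2 and (horizontal distance between bottle_a and cell_0 below 0.01 m or horizontal distance between bottle_a and cell_1 below 0.01 m or horizontal distance between bottle_a and cell_2 below 0.01 m) and z of bottle_a in the frame of cell_1 between -0.004 and 0.004 m and angle between each of bottle_a, bottle_b's own z axis and vertical below 0.1 rad and (horizontal distance between bottle_b and cell_0 below 0.01 m or horizontal distance between bottle_b and cell_1 below 0.01 m or horizontal distance between bottle_b and cell_2 below 0.01 m) and z of bottle_b in the frame of cell_1 between -0.004 and 0.004 m and contact force between each of the arm, the fingers and bottle_spare below 0.05 N and distance of each of bottle_empty, cap_loose, marker from where it was at the start of the episode below 0.03 m).
It fails at once if a bottle in the rack is knocked over or lifted out (angle between any of bottle_a, bottle_b's own z axis and vertical above 0.3 rad or z of any of bottle_a, bottle_b in the frame of cell_1 above 0.03 m).
It fails at once if the empty bottle, the loose cap or the marker is moved more than 30 mm or the bottle upset (distance of any of bottle_empty, cap_loose, marker from where it was at the start of the episode above 0.03 m or angle between bottle_empty's own z axis and vertical above 0.5 rad).
It fails at once if the filled bottle is let fall (more than about 1 cm) or slammed into the rack (more than 60 N) (contact force between bottle_spare and balance above 60 N or (linear speed of bottle_spare above 0.5 m/s and contact force between the fingers and bottle_spare below 0.05 N)).
It also fails if it takes over 72 s, if anything falls off the work surface, if the arm or the gripper's body presses on something with over 40 N, if the wrist force passes 120 N, or if a joint passes its speed limit or range.

## Working session

There is one attempt and no reset: what is moved stays moved. The work goes in short steps, Python scripts to look and compute and a tool call to move; the robot and the scene stay as the last step left them, time stands still between calls to the robot, and variables do not carry over. Pictures are saved under pics/ and viewed, at most 10 in all, crops included, and the job is handed in when it is done.

Besides the shell and the picture viewer there is one more tool, called after "Request:" as name(argument=value, ...) on one line, values as JSON. carry_out: Moves the arm, as the interface text tells. Its arguments: {"type":"object","properties":{"steps":{"type":"string"},"gripper":{"type":"number"},"force":{"type":"number"}},"required":["steps"]}

```bash
mkdir -p pics; cat > h.py <<'E'
import numpy as np, cv2
from station import robot
def cam(name, s=None):
    c=robot.calibration(name); K=np.array(c["intrinsics"])
    if "T" in c: T=np.array(c["T"])
    else:
        s=s or robot.sense(); F=np.eye(4); F[:3,:3]=s["ee_rot"]; F[:3,3]=s["tool_pos"]; T=F@np.array(c["hand_eye"])
    return K,T,c
def ray(name,rc,s=None):
    K,T,c=cam(name,s); p=np.linalg.inv(K)@[rc[1],rc[0],1]; d=T[:3,:3]@[p[0],-p[1],-p[2]]
    return T[:3,3],d/np.linalg.norm(d)
def at_z(name,rc,z,s=None):
    o,d=ray(name,rc,s); return o+d*(z-o[2])/d[2]
def tri(rays):
    A=0;b=0
    for o,d in rays:
        P=np.eye(3)-np.outer(d,d); A=A+P; b=b+P@o
    x=np.linalg.solve(A,b); return x,[float(np.linalg.norm((np.eye(3)-np.outer(d,d))@(x-o))) for o,d in rays]
def proj(name,X,s=None):
    K,T,c=cam(name,s); q=np.linalg.inv(T)@np.r_[X,1]; p=K@[q[0],-q[1],-q[2]]; return p[1]/p[2],p[0]/p[2]
def save(n,im): cv2.imwrite(f"pics/{n}.png",im[...,::-1])
E
python3 - <<'E'
from h import *
np.set_printoptions(precision=1,suppress=True)
for c in ["scene","side"]:
    save(c,robot.read_camera(c)); print(c,robot.calibration(c).keys())
    for q in ["bottle_spare","bottle_a","bottle_empty","cap_loose","marker","poise_knob","pointer","level_mark","cell_0","cell_1","cell_2","balance"]:
        print(c,q,[(np.round(d["centre"],1).tolist(),round(d["confidence"],2)) for d in robot.tip_of(c,q)[:4]])
print(robot.sense()["ee_rot"], robot.sense()["time_s"])
E
```

```text
scene dict_keys(['intrinsics', 'T'])
scene bottle_spare []
scene bottle_a [([243.1, 263.1], 0.7), ([229.5, 274.4], 0.64)]
scene bottle_empty [([238.4, 236.0], 0.5)]
scene cap_loose [([257.0, 392.4], 0.36), ([224.3, 339.5], 0.35)]
scene marker [([330.8, 364.4], 0.61)]
scene poise_knob [([226.3, 343.9], 0.72), ([255.2, 432.6], 0.52)]
scene pointer [([255.5, 437.2], 0.65), ([241.4, 265.8], 0.33)]
scene level_mark [([260.7, 433.5], 0.82), ([228.6, 277.5], 0.69)]
scene cell_0 [([219.9, 290.0], 0.77), ([241.0, 264.3], 0.73), ([231.1, 276.9], 0.71)]
scene cell_1 [([219.9, 290.0], 0.77), ([241.0, 264.3], 0.73), ([231.1, 276.9], 0.71)]
scene cell_2 [([219.9, 290.0], 0.77), ([241.0, 264.3], 0.73), ([231.1, 276.9], 0.71)]
scene balance [([262.4, 307.5], 0.88)]
side dict_keys(['intrinsics', 'T'])
side bottle_spare [([404.8, 370.8], 0.91)]
side bottle_a [([298.1, 317.9], 0.79), ([297.8, 355.6], 0.64), ([408.2, 293.0], 0.52), ([211.0, 317.0], 0.5)]
side bottle_empty [([407.5, 298.3], 0.79)]
side cap_loose [([225.2, 262.8], 0.55), ([291.9, 275.6], 0.42)]
side marker [([214.1, 396.7], 0.68), ([221.9, 265.4], 0.53)]
side poise_knob [([204.4, 313.4], 0.61)]
side pointer [([155.9, 310.8], 0.94)]
side level_mark [([158.8, 307.0], 0.82)]
side cell_0 [([292.3, 274.9], 0.63), ([298.6, 353.5], 0.58), ([298.4, 312.6], 0.57)]
side cell_1 [([292.3, 274.9], 0.63), ([298.6, 353.5], 0.58), ([298.4, 312.6], 0.57)]
side cell_2 [([292.3, 274.9], 0.63), ([298.6, 353.5], 0.58), ([298.4, 312.6], 0.57)]
side balance [([290.3, 315.9], 0.67)]
[[-0.9 -0.4 -0. ]
 [-0.4  0.9  0. ]
 [-0.   0.  -1. ]] 1.3
```

View pics/scene.png

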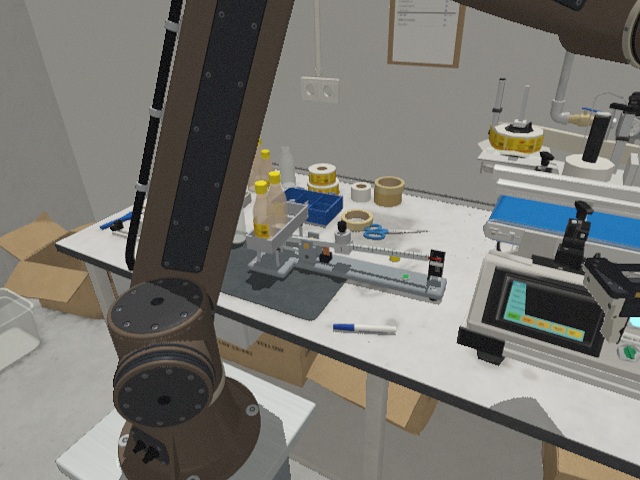

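View pics/side.png

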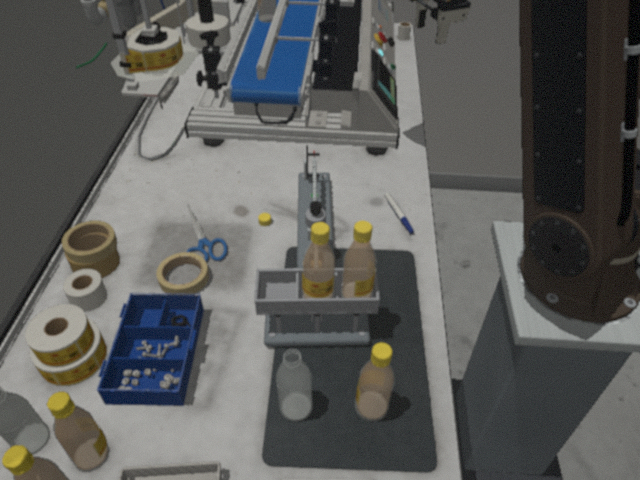

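The scene view shows the rack with two bottles at about (230,265), the knob at (226,343), and the gauge at (258,435). In the side view the empty cell is the far one at (292,275), the filled bottle stands at (405,371), and the empty bottle at (407,298).

```bash
python3 - <<'E'
from h import *
np.set_printoptions(precision=1,suppress=True)
S=lambda a:("scene",a); D=lambda a:("side",a)
def t(n,a,b): print(n,*tri([ray("scene",a),ray("side",b)]))
t("knob",(226.3,343.9),(204.4,313.4))
t("pointer",(255.5,437.2),(155.9,310.8))
t("mark",(260.7,433.5),(158.8,307))
t("c2",(219.9,290),(292.3,274.9)); t("c1",(231.1,276.9),(298.4,312.6)); t("c0",(241,264.3),(298.6,353.5))
print("spare",at_z("side",(404.8,370.8),3),"spare cap top?",at_z("side",(348,382),169))
print("empty",at_z("side",(407.5,298.3),3))
print("capl",at_z("side",(218,265),8)); print("marker",at_z("side",(214,397),8),at_z("scene",(330,364),8))
print("hand_eye",robot.calibration("wrist")["hand_eye"],robot.calibration("wrist")["intrinsics"])
for c in ["scene","side"]: print(cam(c)[1][:3,3])
print(robot.sense()["ee_rot"])
E
```

```text
knob [544.9 -17.3 135.9] [2.1215649882762047, 2.121564988276069]
pointer [ 573.4 -241.2   94.2] [4.295971866755077, 4.295971866755212]
mark [ 578.3 -237.    81.7] [2.503161637417853, 2.503161637417982]
c2 [594.  171.3  88. ] [5.877063257061414, 5.877063257061358]
c1 [528.9 173.2  82.8] [3.6459933429082834, 3.6459933429083136]
c0 [460.1 168.2  87.3] [0.0053771685780536795, 0.005377168578035508]
spare [422.1 322.3   3. ] spare cap top? [418.4 322.8 169. ]
empty [541.  336.3   3. ]
capl [ 662.8 -111.9    8. ]
marker [ 367.8 -150.6    8. ] [ 356.5 -159.2    8. ]
hand_eye [[  -0.     1.     0.3   68.2]
 [   1.     0.     0.    -0.1]
 [   0.     0.3   -1.  -157.8]
 [   0.     0.     0.     1. ]] [[418.4   0.  316.7]
 [  0.  418.4 238.6]
 [  0.    0.    1. ]]
[-312.4 -448.1  661.9]
[478.2 766.5 817.5]
[[-0.9 -0.4 -0. ]
 [-0.4  0.9  0. ]
 [-0.   0.  -1. ]]
```

```bash
cat >> h.py <<'E'
from scipy.spatial.transform import Rotation as Ro
def rows(poses, dec=0):
    """poses: list of (xyz, yaw) with tool down, tool y axis = (-sin yaw, cos yaw); prints tool-frame rows, rounded, accumulated"""
    s=robot.sense(); p=np.array(s["tool_pos"],float); R=np.array(s["ee_rot"],float)
    out=[]
    for X,yaw in poses:
        c,n=np.cos(yaw),np.sin(yaw); Rt=np.array([[-c,-n,0],[-n,c,0],[0,0,-1.]])
        d=np.round(R.T@(np.array(X)-p),dec); w=np.round(Ro.from_matrix(R.T@Rt).as_rotvec(),3)
        p=p+R@d; R=R@Ro.from_rotvec(w).as_matrix(); out.append(" ".join(f"{v:g}" for v in np.r_[d,w]+0.0))
    for i in range(0,len(out),10): print("; ".join(out[i:i+10]))
    print("end",p)
def line(P,n,yaw=0.0,yaw0=None):
    s=robot.sense(); p=np.array(s["tool_pos"]); y0=np.arctan2(-s["ee_rot"][0][1],s["ee_rot"][1][1]) if yaw0 is None else yaw0
    return [(p+(np.array(P)-p)*k/n,y0+(yaw-y0)*k/n) for k in range(1,n+1)]
E
python3 - <<'E'
from h import *
s=robot.sense(); y0=np.arctan2(-s["ee_rot"][0][1],s["ee_rot"][1][1]); print(y0)
P=s["tool_pos"]; a0=np.arctan2(P[1],P[0]); r0=np.hypot(P[0],P[1])
T=(430,320,330); a1=np.arctan2(T[1],T[0]); r1=np.hypot(T[0],T[1]); L=[]
for k in range(1,21):
    f=k/20; a=a0+(a1-a0)*f; r=r0+(r1-r0)*f; z=P[2]+(T[2]-P[2])*min(1,k/8)
    L.append(((r*np.cos(a),r*np.sin(a),z),y0*(1-f)+0.09*f))
rows(L)
print(*tri([ray("scene",(181,262)),ray("side",(224,363))]))
print(*tri([ray("scene",(171,275)),ray("side",(226,320))]))
E
```

```text
0.45678698935442846
-59 10 -13 0 0 0.018; -56 15 -13 0 0 0.019; -54 21 -13 0 0 0.018; -51 27 -13 0 0 0.018; -47 32 -13 0 0 0.019; -43 36 -13 0 0 0.018; -39 40 -13 0 0 0.018; -34 43 -12 0 0 0.019; -28 47 0 0 0 0.018; -23 48 0 0 0 0.018
-18 51 0 0 0 0.019; -12 51 0 0 0 0.018; -6 52 0 0 0 0.018; -1 51 0 0 0 0.019; 5 51 0 0 0 0.018; 10 49 0 0 0 0.018; 15 47 0 0 0 0.019; 20 45 0 0 0 0.018; 25 42 0 0 0 0.018; 28 38 0 0 0 0.019
end [429.86466275 319.75085246 329.5823368 ]
[455.5742436  154.74467913 254.77424608] [1.7779833409176595, 1.7779833409175905]
[521.58451387 163.5795612  253.98313245] [2.1048629097955227, 2.104862909795504]
```

Request:
carry_out(steps="-59 10 -13 0 0 0.018; -56 15 -13 0 0 0.019; -54 21 -13 0 0 0.018; -51 27 -13 0 0 0.018; -47 32 -13 0 0 0.019; -43 36 -13 0 0 0.018; -39 40 -13 0 0 0.018; -34 43 -12 0 0 0.019; -28 47 0 0 0 0.018; -23 48 0 0 0 0.018", gripper=1)

```text
time_s: 2.55
tool_pos: [589.0, -140.9, 329.7]
ee_rot: [[-0.963, -0.27, 0.0], [-0.27, 0.963, 0.0], [-0.0, -0.0, -1.0]]
force: [0.0, -0.0, -0.9]
finger_gap: 87.7
grip_force: 0.0
```

```bash
python3 - <<'E'
from h import *
s=robot.sense(); print(s["tool_pos"],s["time_s"]); save("w1",robot.read_camera("wrist"))
for q,z in [("poise_knob",136),("cell_1",88),("pointer",94),("bottle_a",88),("level_mark",82),("balance",0),("marker",8),("cap_loose",8)]:
    for d in robot.tip_of("wrist",q)[:3]: print(q,np.round(d["centre"],1),round(d["confidence"],2),at_z("wrist",d["centre"],z,s).round(1))
E
```

```text
[ 588.95280698 -140.86785443  329.70477121] 2.55
poise_knob [200.2 477.4] 0.69 [542.8 -13.  136. ]
poise_knob [256.8 325.7] 0.57 [ 625.6 -123.1  136. ]
cell_1 [225.4 636.4] 0.62 [526.9 165.7  88. ]
pointer [147.8 215.6] 0.94 [ 564.3 -245.1   94. ]
pointer [161.7 220. ] 0.18 [ 575.5 -238.5   94. ]
bottle_a [221.8 639. ] 0.72 [523.  166.5  88. ]
bottle_a [162.6 221.2] 0.19 [ 576.8 -238.4   88. ]
level_mark [161.8 218.2] 0.57 [ 577.7 -242.5   82. ]
balance [193.9 512.4] 0.6 [532.3  80.4   0. ]
```

View pics/w1.png

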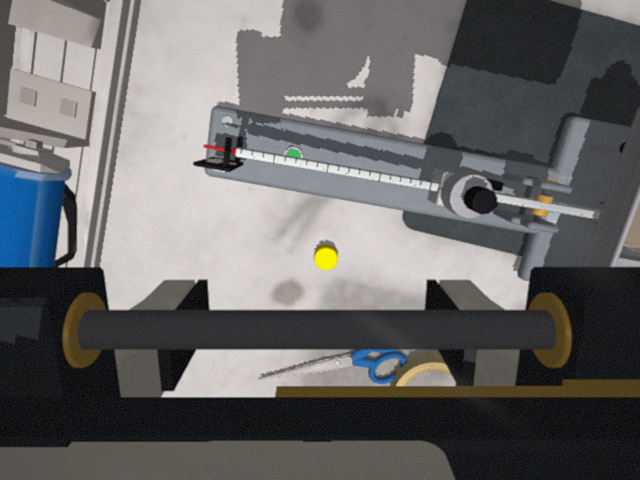

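Request:
carry_out(steps="-18 51 0 0 0 0.019; -12 51 0 0 0 0.018; -6 52 0 0 0 0.018; -1 51 0 0 0 0.019; 5 51 0 0 0 0.018; 10 49 0 0 0 0.018; 15 47 0 0 0 0.019; 20 45 0 0 0 0.018; 25 42 0 0 0 0.018; 28 38 0 0 0 0.019")

```text
time_s: 4.25
tool_pos: [429.4, 320.3, 329.5]
ee_rot: [[-0.996, -0.088, 0.0], [-0.088, 0.996, -0.0], [-0.0, -0.0, -1.0]]
force: [0.4, 0.4, 0.8]
finger_gap: 87.6
grip_force: 0.0
```

```bash
python3 - <<'E'
from h import *
s=robot.sense(); print(s["tool_pos"],s["time_s"]); save("w2",robot.read_camera("wrist"))
for q,z in [("bottle_spare",3),("bottle_empty",3),("cell_1",88),("bottle_a",88)]:
    for d in robot.tip_of("wrist",q)[:3]: print(q,np.round(d["centre"],1),round(d["confidence"],2),at_z("wrist",d["centre"],z,s).round(1))
for X in [(422,322,3),(422,322,169)]: print(proj("wrist",X,s))
E
```

```text
[429.37121553 320.26413665 329.48146982] 4.25
bottle_spare [181.3 321.5] 0.93 [418.9 324.    3. ]
bottle_empty [284.7 322.7] 0.61 [545.3 336.8   3. ]
bottle_a [279.3 162.3] 0.9 [521.4 170.5  88. ]
bottle_a [213.6 151.6] 0.65 [454.3 160.6  88. ]
(np.float64(183.86539342311877), np.float64(319.5404349731545))
(np.float64(210.90254675835573), np.float64(320.6970155411846))
```

View pics/w2.png

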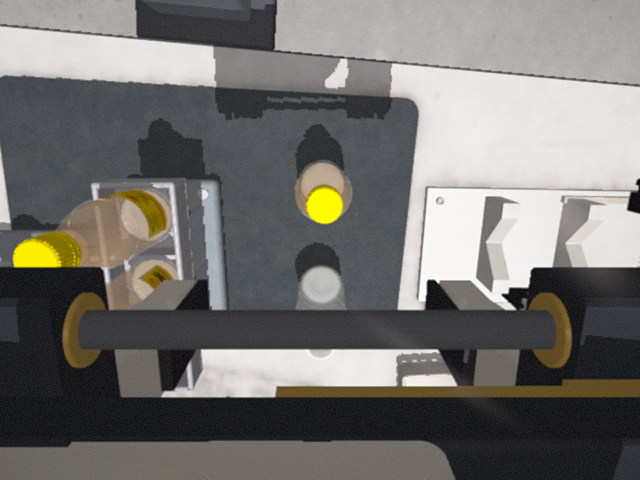

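The wrist view shows the filled bottle's cap at about (204,323), the rack bottles at left, and the empty bottle at (285,322). The network positions agree with the picture.

```bash
python3 - <<'E'
from h import *
im=cv2.imread("pics/w2.png"); h=cv2.cvtColor(im,cv2.COLOR_BGR2HSV)
m=cv2.inRange(h,(25,180,200),(35,255,255)); n,l,st,c=cv2.connectedComponentsWithStats(m)
for i in range(1,n):
    if st[i,4]>300: print(st[i],c[i],at_z("wrist",(c[i][1],c[i][0]),168).round(1))
L=line((419,323.5,230),5,0.11); L+=[((419,323.5,230-18*k),0.11) for k in range(1,5)]+[((419,323.5,141),0.11)]
rows(L)
E
```

```text
[ 306  187   37   37 1015] [324.26600985 205.20098522] [418.4 323.4 168. ]
[  13  239   48   28 1028] [ 35.29182879 254.85019455] [478.8  97.5 168. ]
2 1 20 0 0 -0.004; 2 1 20 0 0 -0.004; 2 1 20 0 0 -0.004; 3 1 20 0 0 -0.004; 2 1 20 0 0 -0.004; 0 0 18 0 0 0; 0 0 18 0 0 0; 0 0 18 0 0 0; 0 0 18 0 0 0; 0 0 17 0 0 0
end [418.82190026 323.15706974 140.63697001]
```

Request:
carry_out(steps="2 1 20 0 0 -0.004; 2 1 20 0 0 -0.004; 2 1 20 0 0 -0.004; 3 1 20 0 0 -0.004; 2 1 20 0 0 -0.004; 0 0 18 0 0 0; 0 0 18 0 0 0; 0 0 18 0 0 0; 0 0 18 0 0 0; 0 0 17 0 0 0")

```text
time_s: 5.75
tool_pos: [419.5, 322.3, 139.9]
ee_rot: [[-0.994, -0.107, 0.0], [-0.107, 0.994, -0.0], [0.0, -0.0, -1.0]]
force: [0.6, 0.3, -0.3]
finger_gap: 87.7
grip_force: 0.0
```

Request:
carry_out(steps="0 0 0 0 0 0; 0 0 0 0 0 0; 0 0 0 0 0 0; 0 0 0 0 0 0; 0 0 0 0 0 0; 0 0 0 0 0 0; 0 0 0 0 0 0; 0 0 0 0 0 0; 0 0 0 0 0 0; 0 0 0 0 0 0", gripper=-1, force=25)

```text
time_s: 7.0
tool_pos: [418.5, 323.8, 140.7]
ee_rot: [[-0.994, -0.11, 0.0], [-0.11, 0.994, 0.0], [-0.0, 0.0, -1.0]]
force: [0.2, 0.7, -0.4]
finger_gap: 28.5
grip_force: 24.5
```

```bash
python3 - <<'E'
from h import *
p=robot.sense()["tool_pos"]; L=[(p+np.array([0,0,z]),0.11) for z in (12,45,85,125,162)]
q=L[-1][0]; t=np.array([590,265,303]); L+=[(q+(t-q)*k/5,0.11) for k in range(1,6)]
rows(L)
E
```

```text
0 0 -12 0 0 0; 0 0 -33 0 0 0; 0 0 -40 0 0 0; 0 0 -40 0 0 0; 0 0 -37 0 0 0; -33 -15 0 0 0 0; -33 -16 0 0 0 0; -32 -15 0 0 0 0; -33 -16 0 0 0 0; -33 -15 0 0 0 0
end [589.9274049  265.22410652 302.68054572]
```

Request:
carry_out(steps="0 0 -12 0 0 0; 0 0 -33 0 0 0; 0 0 -40 0 0 0; 0 0 -40 0 0 0; 0 0 -37 0 0 0; -33 -15 0 0 0 0; -33 -16 0 0 0 0; -32 -15 0 0 0 0; -33 -16 0 0 0 0; -33 -15 0 0 0 0")

```text
time_s: 8.25
tool_pos: [590.4, 264.2, 302.6]
ee_rot: [[-0.994, -0.109, -0.001], [-0.109, 0.994, -0.001], [0.001, -0.0, -1.0]]
force: [0.5, -0.6, -2.7]
finger_gap: 28.7
grip_force: 24.8
```

```bash
python3 - <<'E'
from h import *
s=robot.sense(); print(s["tool_pos"],s["time_s"],s["finger_gap"],s["force"])
ims=[]
for c in ["scene","side","wrist"]:
    ims.append(robot.read_camera(c))
    for q,z in [("cell_1",88),("bottle_a",88),("bottle_spare",165)]:
        for d in robot.tip_of(c,q)[:4]: print(c,q,np.round(d["centre"],1),round(d["confidence"],2),at_z(c,d["centre"],z,s).round(1))
a=ims[1][180:360,210:420]; b=ims[0][120:300,190:400]
save("m1",np.vstack([np.hstack([cv2.resize(a,(400,343)),cv2.resize(b,(400,343))]),cv2.resize(ims[2][:320],(800,257))])[:600])
E
```

```text
[590.39538831 264.16814488 302.61195306] 8.25 28.680786051787074 [ 0.52934915 -0.61435772 -2.72820742]
scene cell_1 [239.8 262.1] 0.84 [461.5 176.   88. ]
scene cell_1 [231.2 279.4] 0.67 [518.9 161.5  88. ]
scene cell_1 [219.4 290.2] 0.58 [587.8 172.   88. ]
scene bottle_a [242.5 265.8] 0.59 [454.7 159.7  88. ]
scene bottle_a [227.8 276.3] 0.57 [530.6 179.3  88. ]
scene bottle_spare [188.  261.6] 0.65 [587.8 260.2 165. ]
side cell_1 [297.9 358.2] 0.78 [451.9 166.6  88. ]
side cell_1 [297.1 313.5] 0.66 [529.9 171.1  88. ]
side cell_1 [291.5 275.8] 0.6 [597.2 163.8  88. ]
side bottle_a [300.3 316.7] 0.87 [523.8 177.8  88. ]
side bottle_a [299.1 357.7] 0.66 [452.7 169.3  88. ]
side bottle_spare [311.5 268.6] 0.56 [590.2 267.6 165. ]
wrist cell_1 [198.1 217.8] 0.75 [591.4 174.1  88. ]
wrist cell_1 [ 33.7 205.5] 0.27 [457.1 157.5  88. ]
wrist bottle_a [ 32.1 207.3] 0.94 [455.8 158.9  88. ]
wrist bottle_a [121.2 214.2] 0.76 [525.2 167.8  88. ]
wrist bottle_spare [226.4 316.7] 0.56 [590.1 263.4 165. ]
```

View pics/m1.png

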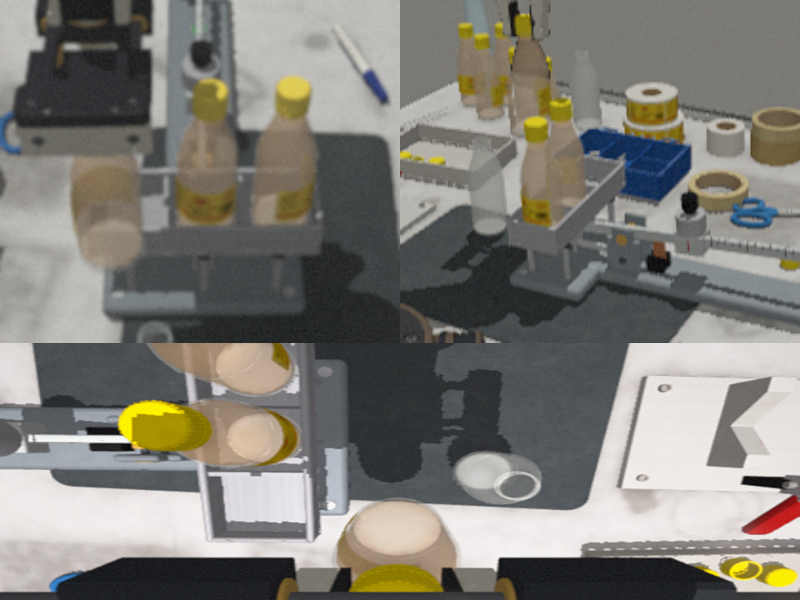

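The montage shows the bottle held upright beside the rack, with the empty cell at wrist pixel (198,218). Base and TCP agree to within 1 mm.

```bash
python3 - <<'E'
from h import *
L=line((591.3,174.3,302.6),7,0.115); L+=[((591.3,174.3,302.6-z),0.115) for z in (15,32,38)]
rows(L)
E
```

```text
1 -13 0 0 0 -0.001; 1 -13 0 0 0 0; 2 -13 0 0 0 -0.001; 1 -13 0 0 0 -0.001; 1 -13 0 0 0 0; 1 -13 0 0 0 -0.001; 1 -13 0 0 0 0; 0 0 15 0 0 0; 0 0 17 0 0 0; 0 0 6 0 0 0
end [591.72125108 174.05152982 264.9478899 ]
```

Request:
carry_out(steps="1 -13 0 0 0 -0.001; 1 -13 0 0 0 0; 2 -13 0 0 0 -0.001; 1 -13 0 0 0 -0.001; 1 -13 0 0 0 0; 1 -13 0 0 0 -0.001; 1 -13 0 0 0 0; 0 0 15 0 0 0; 0 0 17 0 0 0; 0 0 6 0 0 0")

```text
time_s: 10.1
tool_pos: [591.1, 173.7, 262.1]
ee_rot: [[-0.994, -0.114, -0.003], [-0.114, 0.994, -0.001], [0.003, -0.001, -1.0]]
force: [0.9, -0.2, -3.0]
finger_gap: 28.7
grip_force: 25.0
```

```bash
python3 - <<'E'
from h import *
s=robot.sense(); print(s["tool_pos"],s["time_s"],s["finger_gap"],s["force"])
ims=[]
for c in ["scene","side","wrist"]:
    ims.append(robot.read_camera(c))
    for q,z in [("cell_1",88),("bottle_spare",127)]:
        for d in robot.tip_of(c,q)[:4]: print(c,q,np.round(d["centre"],1),round(d["confidence"],2),at_z(c,d["centre"],z,s).round(1))
a=ims[1][200:350,230:400]; b=ims[0][140:290,220:390]
save("m2",np.vstack([np.hstack([cv2.resize(a,(400,343)),cv2.resize(b,(400,343))]),cv2.resize(ims[2][:320],(800,257))])[:600])
E
```

```text
[591.12560046 173.69969453 262.07231219] 10.1 28.71090134246746 [ 0.86243959 -0.19904787 -2.9819779 ]
scene cell_1 [220.5 290.9] 0.87 [583.2 166.7  88. ]
scene cell_1 [243.5 260.7] 0.7 [444.8 168.3  88. ]
scene cell_1 [229.7 275.9] 0.66 [521.4 174.4  88. ]
scene bottle_spare [208.8 290.7] 0.7 [578.7 161.7 127. ]
side cell_1 [295.9 274.9] 0.98 [597.4 173.8  88. ]
side cell_1 [298.  354.9] 0.74 [457.7 167.3  88. ]
side cell_1 [295.8 312.3] 0.67 [532.3 168.3  88. ]
side bottle_spare [282.9 277.8] 0.88 [590. 177. 127.]
wrist bottle_spare [227.7 313.8] 0.87 [591.2 170.8 127. ]
```

View pics/m2.png

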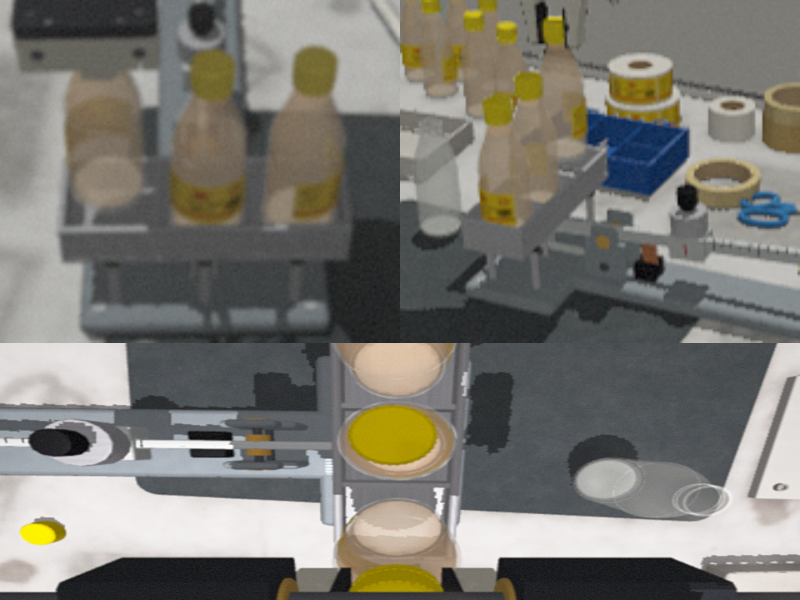

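```bash
python3 - <<'E'
from h import *
im=robot.read_camera("wrist"); save("w3",im); g=im.mean(2)
for r0,r1 in ((176,182),(186,192),(196,202),(222,230)):
    print(r0,g[r0:r1,255:385].mean(0).astype(int).tolist())
s=robot.sense()
for X in ((591,174,127),(591,174,120)): print(proj("wrist",X,s))
c=np.array([591.3,174.3]); ex=np.array([.9934,.115]); ey=np.array([-.115,.9934])
for a in (-32,0): print(a,[round(proj("wrist",np.r_[c+a*ex+b*ey,120],s)[1],1) for b in (-36,-32,32,36)],proj("wrist",np.r_[c+a*ex,120],s)[0])
E
```

```text
176 [93, 124, 144, 156, 170, 182, 189, 189, 190, 191, 185, 144, 115, 112, 115, 116, 115, 111, 106, 106, 110, 136, 174, 178, 146, 124, 122, 121, 121, 122, 121, 120, 119, 120, 121, 121, 121, 121, 121, 120, 121, 120, 122, 120, 119, 121, 121, 119, 120, 120, 119, 122, 119, 120, 121, 121, 121, 121, 119, 119, 122, 120, 121, 122, 120, 121, 121, 120, 121, 121, 120, 120, 122, 122, 120, 120, 119, 122, 122, 121, 120, 121, 123, 122, 121, 121, 120, 121, 121, 121, 120, 125, 149, 154, 155, 151, 149, 148, 149, 150, 134, 120, 115, 116, 112, 108, 105, 113, 116, 115, 115, 112, 120, 138, 122, 94, 82, 80, 82, 83, 85, 86, 87, 86, 86, 89, 90, 86, 87, 85]
186 [89, 107, 139, 155, 169, 180, 188, 191, 190, 192, 185, 161, 149, 157, 158, 155, 148, 139, 126, 97, 91, 151, 233, 243, 236, 185, 131, 117, 121, 122, 119, 117, 118, 116, 117, 120, 122, 122, 120, 117, 118, 119, 118, 119, 117, 117, 117, 119, 116, 116, 118, 117, 118, 119, 119, 119, 119, 116, 116, 117, 115, 116, 115, 118, 120, 119, 119, 119, 118, 121, 118, 119, 118, 118, 116, 120, 121, 120, 121, 120, 119, 119, 119, 117, 118, 120, 120, 120, 119, 117, 113, 123,
[... 1088 characters left out ...]
184, 185, 185, 184, 185, 185, 185, 184, 187, 186, 187, 186, 187, 187, 186, 185, 187, 186, 185, 186, 186, 187, 188, 189, 193, 195, 193, 199, 202, 203, 205, 206, 205, 202, 200, 200, 199, 197, 194, 190, 187, 175, 151, 130, 122, 119, 105, 100, 135, 169, 198, 224, 230, 216, 192, 178, 188, 213, 234, 237, 237, 237, 237, 237, 237, 237, 237, 236, 235, 235, 236, 236, 237, 236, 238]
(np.float64(224.8649325683658), np.float64(317.92603917292394))
(np.float64(222.7733220341341), np.float64(317.90672103995007))
-32 [np.float64(268.3), np.float64(273.8), np.float64(362.6), np.float64(368.1)] 179.87669124399548
0 [np.float64(269.7), np.float64(275.1), np.float64(361.5), np.float64(366.9)] 223.21112777624728
```

```bash
python3 -c "
import cv2; im=cv2.imread('pics/w3.png')[110:260,240:400]; cv2.imwrite('pics/w3c.png',cv2.resize(im,(640,600),interpolation=cv2.INTER_CUBIC))"
```

```text
(no output)
```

View pics/w3c.png

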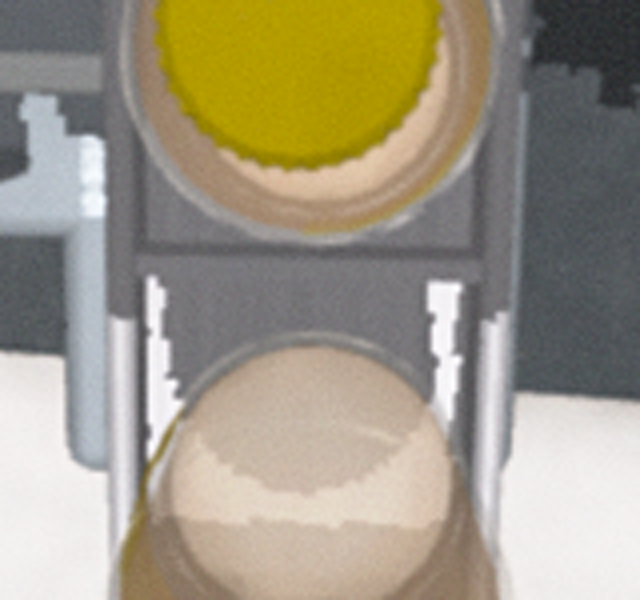

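```bash
python3 - <<'E'
from h import *
g=cv2.imread("pics/w3.png").mean(2); s=robot.sense()
print(g[150:200,285:300].mean(1).astype(int).tolist()); print(g[150:200,335:345].mean(1).astype(int).tolist())
c=np.array([591.3,174.3]); ex=np.array([.9934,.115])
for a in (-36,-32):
  for z in (88,120): print(a,z,proj("wrist",np.r_[c+a*ex,z],s))
E
```

```text
[144, 142, 139, 139, 140, 141, 143, 145, 144, 144, 141, 139, 140, 139, 135, 129, 124, 121, 121, 119, 112, 100, 97, 100, 116, 121, 122, 120, 121, 121, 120, 119, 119, 119, 119, 118, 119, 119, 119, 118, 119, 118, 118, 117, 118, 117, 118, 120, 121, 124]
[171, 166, 161, 158, 152, 148, 147, 143, 142, 141, 136, 138, 140, 146, 154, 152, 143, 130, 123, 121, 120, 109, 96, 95, 101, 116, 121, 122, 122, 121, 120, 121, 119, 120, 120, 120, 118, 120, 119, 119, 119, 118, 119, 120, 119, 118, 119, 122, 122, 123]
-36 88 (np.float64(170.08617487463633), np.float64(318.07747213374347))
-36 120 (np.float64(174.29587007228722), np.float64(318.18402120626075))
-32 88 (np.float64(175.1605204546914), np.float64(318.0860004340507))
-32 120 (np.float64(179.87669124399548), np.float64(318.1930671810728))
```

The crop shows the bottle base at wrist pixel (223,318), centred between the rims at 270 and 363. The divider's near edge is at row 180, where the model puts it, so I'm lowering.

Request:
carry_out(steps="0 0 6 0 0 0; 0 0 6 0 0 0; 0 0 6 0 0 0; 0 0 5 0 0 0; 0 0 4 0 0 0; 0 0 2 0 0 0; 0 0 2 0 0 0; 0 0 1 0 0 0; 0 0 1 0 0 0; 0 0 0 0 0 0")

```text
time_s: 11.85
tool_pos: [592.1, 173.7, 231.6]
ee_rot: [[-0.994, -0.114, 0.0], [-0.114, 0.994, -0.0], [-0.0, -0.0, -1.0]]
force: [0.6, -0.1, -2.4]
finger_gap: 28.6
grip_force: 25.0
```

Request:
carry_out(steps="0 0 0.5 0 0 0; 0 0 0.5 0 0 0; 0 0 0.5 0 0 0; 0 0 0.5 0 0 0; 0 0 0 0 0 0; 0 0 0 0 0 0; 0 0 0 0 0 0; 0 0 0 0 0 0; 0 0 0 0 0 0; 0 0 0 0 0 0")

```text
time_s: 13.1
tool_pos: [592.1, 173.7, 229.6]
ee_rot: [[-0.994, -0.114, -0.0], [-0.114, 0.994, -0.0], [0.0, -0.0, -1.0]]
force: [-1.1, -0.1, -3.2]
finger_gap: 28.8
grip_force: 25.0
```

Not yet in contact; continue in small steps.

Request:
carry_out(steps="0 0 0.5 0 0 0; 0 0 0.5 0 0 0; 0 0 0.5 0 0 0; 0 0 0.5 0 0 0; 0 0 0.5 0 0 0; 0 0 0.5 0 0 0; 0 0 0 0 0 0; 0 0 0 0 0 0; 0 0 0 0 0 0; 0 0 0 0 0 0")

```text
time_s: 14.35
tool_pos: [592.1, 173.8, 226.6]
ee_rot: [[-0.994, -0.114, 0.0], [-0.114, 0.994, -0.0], [-0.0, -0.0, -1.0]]
force: [1.0, 0.7, -3.4]
finger_gap: 28.5
grip_force: 25.0
```

Request:
carry_out(steps="0 0 0.5 0 0 0; 0 0 0.5 0 0 0; 0 0 0.5 0 0 0; 0 0 0.5 0 0 0; 0 0 0.5 0 0 0; 0 0 0.5 0 0 0; 0 0 0 0 0 0; 0 0 0 0 0 0; 0 0 0 0 0 0; 0 0 0 0 0 0")

```text
time_s: 15.6
tool_pos: [592.5, 173.8, 224.4]
ee_rot: [[-0.994, -0.114, 0.001], [-0.114, 0.994, 0.0], [-0.001, 0.0, -1.0]]
force: [-1.1, -0.9, 5.1]
finger_gap: 29.1
grip_force: 25.1
```

Request:
carry_out(steps="0 0 0 0 0 0; 0 0 0 0 0 0; 0 0 0 0 0 0; 0 0 0 0 0 0; 0 0 0 0 0 0; 0 0 -3 0 0 0; 0 0 -10 0 0 0; 0 0 -20 0 0 0; 0 0 -30 0 0 0; 0 0 -30 0 0 0", gripper=0.5)

```text
time_s: 16.85
tool_pos: [592.1, 173.7, 318.3]
ee_rot: [[-0.994, -0.114, 0.001], [-0.114, 0.994, 0.0], [-0.001, 0.0, -1.0]]
force: [0.4, 0.9, 0.3]
finger_gap: 65.3
grip_force: 0.0
```

```bash
python3 - <<'E'
from h import *
s=robot.sense(); print(s["tool_pos"],s["time_s"],s["finger_gap"],s["joint_pos"])
for c in ["side","wrist","scene"]:
    im=robot.read_camera(c)
    for q,z in [("bottle_a",88),("poise_knob",136),("pointer",94),("level_mark",82)]:
        for d in robot.tip_of(c,q)[:4]: print(c,q,np.round(d["centre"],1),round(d["confidence"],2),at_z(c,d["centre"],z,s).round(1))
    save("p_"+c,im)
E
```

```text
[592.12705027 173.6599007  318.33472045] 16.85 65.3083307045938 [ 6.01485011e-01  2.20121326e-01  2.57357141e-02  2.25195200e-04
 -1.37577672e+00 -2.05851392e+00]
side bottle_a [294.5 355.3] 0.93 [457.2 159.3  88. ]
side bottle_a [295.5 319.6] 0.74 [519.6 166.6  88. ]
side bottle_a [215.  397.9] 0.67 [377.  -57.1  88. ]
side bottle_a [162.6 309.2] 0.31 [ 572.8 -217.9   88. ]
side poise_knob [204.8 316.7] 0.77 [539.8 -19.1 136. ]
side pointer [156.7 311.1] 0.89 [ 569.7 -232.4   94. ]
side pointer [207.8 313.9] 0.44 [548.6 -57.7  94. ]
side level_mark [161.2 310.2] 0.57 [ 571.8 -231.5   82. ]
side level_mark [296.  313.4] 0.24 [530.7 163.7  82. ]
wrist bottle_a [ 46.8 318.7] 0.89 [456.4 159.3  88. ]
wrist bottle_a [129.1 319.8] 0.62 [524.1 168.   88. ]
wrist poise_knob [128.5  89.6] 0.56 [544.  -12.2 136. ]
wrist level_mark [203.2 315.3] 0.63 [592.4 171.6  82. ]
scene bottle_a [229.9 281.8] 0.8 [527.6 159.7  88. ]
scene poise_knob [224.9 341.6] 0.93 [545.   -9.2 136. ]
scene pointer [257.6 436. ] 0.77 [ 570.8 -242.2   94. ]
scene level_mark [263.5 435.6] 0.55 [ 564.4 -244.4   82. ]
scene level_mark [243.2 262.8] 0.48 [456.4 170.9  82. ]
```

```bash
python3 - <<'E'
from h import *
P=robot.sense()["tool_pos"]; T=np.array([544,-13,230])
L=[]
for k in range(1,11):
    f=k/10; z=318-(0 if k<6 else (k-5)*18)
    L.append(((P[0]+(T[0]-P[0])*f,P[1]+(T[1]-P[1])*f,z),0.115+np.pi/2*f))
rows(L)
im=cv2.imread("pics/p_scene.png"); c=im[225:300,395:460]; cv2.imwrite("pics/pz.png",cv2.resize(c,(520,600),interpolation=cv2.INTER_NEAREST))
E
```

```text
7 -18 -2 0 0 -0.158; 10 -17 0 0 0 -0.157; 12 -15 0 0 0 -0.157; 14 -13 0 0 0 -0.157; 16 -10 0 0 0 -0.158; 18 -8 18 0 0 -0.157; 18 -5 18 0 0 -0.157; 20 -2 18 0 0 -0.157; 19 1 18 0 0 -0.157; 19 4 18 0 0 -0.157
end [543.85047582 -13.3020646  228.41196781]
```

View pics/pz.png

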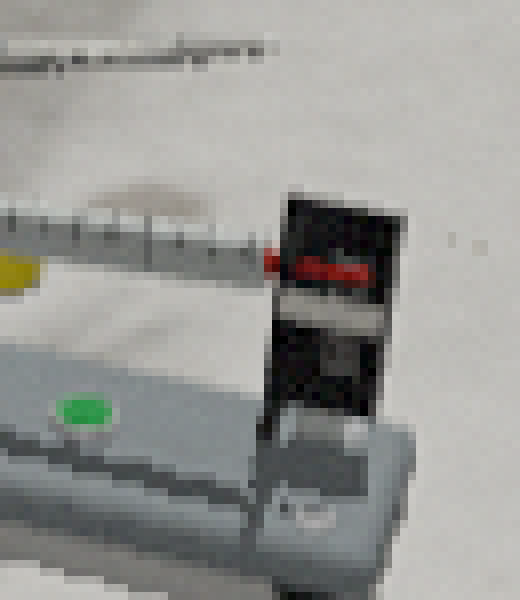

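The zoomed gauge shows the red pointer at about (258.5,436) and the white band at about (264,436), so the beam is at its upper-pointer stop.

Request:
carry_out(steps="7 -18 -2 0 0 -0.158; 10 -17 0 0 0 -0.157; 12 -15 0 0 0 -0.157; 14 -13 0 0 0 -0.157; 16 -10 0 0 0 -0.158; 18 -8 18 0 0 -0.157; 18 -5 18 0 0 -0.157; 20 -2 18 0 0 -0.157; 19 1 18 0 0 -0.157; 19 4 18 0 0 -0.157")

```text
time_s: 18.85
tool_pos: [543.7, -13.9, 228.1]
ee_rot: [[0.12, -0.993, 0.0], [-0.993, -0.12, 0.0], [-0.0, -0.0, -1.0]]
force: [-0.3, 0.1, 0.3]
finger_gap: 66.1
grip_force: 0.0
```

```bash
cat >> h.py <<'E'
def red(im,r0=235,r1=290,c0=420,c1=455):
    """red centroid in the scene picture near the gauge, weighted"""
    c=im[r0:r1,c0:c1].astype(float); w=np.clip(c[...,0]-np.maximum(c[...,1],c[...,2])-40,0,None)
    # only keep 432..442 columns: the part over the plate
    R,C=np.mgrid[r0:r1,c0:c1]; return (w*R).sum()/w.sum(),(w*C).sum()/w.sum(),w.sum()
E
python3 - <<'E'
from h import *
s=robot.sense(); print(s["tool_pos"],s["time_s"],s["finger_gap"],s["joint_pos"].round(2) if hasattr(s["joint_pos"],"round") else s["joint_pos"])
piv=np.array([534.6,77.5,73]); ey=np.array([-.115,.9934,0])
for th in (-.07,0,.07): print(th,proj("scene",piv-ey*322-np.array([0,0,322*th])))
for c in ["scene","wrist"]:
    im=robot.read_camera(c)
    if c=="scene": print("red",red(im))
    else: save("wk",im)
    for q,z in [("poise_knob",135),("pointer",95),("level_mark",73)]:
        for d in robot.tip_of(c,q)[:3]: print(c,q,np.round(d["centre"],1),round(d["confidence"],2),at_z(c,d["centre"],z,s).round(1))
print(red(cv2.imread("pics/p_scene.png")[...,::-1]))
E
```

```text
[543.71783576 -13.88767331 228.09293351] 18.85 66.10202593315661 [ 0.33  0.14 -0.28  0.   -1.15 -0.21]
-0.07 (np.float64(256.8920994911428), np.float64(436.2718768196999))
0 (np.float64(264.9643907812283), np.float64(435.2484837159598))
0.07 (np.float64(272.86135781597187), np.float64(434.2473179609845))
red (np.float64(258.2013170272813), np.float64(434.8532455315146), np.float64(1063.0))
scene poise_knob [225.5 342.3] 0.7 [544.7 -11.3 135. ]
scene level_mark [260.4 434.1] 0.57 [ 589.4 -234.2   73. ]
scene level_mark [242.7 260.6] 0.37 [467.8 187.1  73. ]
wrist poise_knob [246.6 317.8] 0.57 [542.4 -11.7 135. ]
(np.float64(258.1692466460268), np.float64(434.8565531475748), np.float64(969.0))
```

View pics/wk.png

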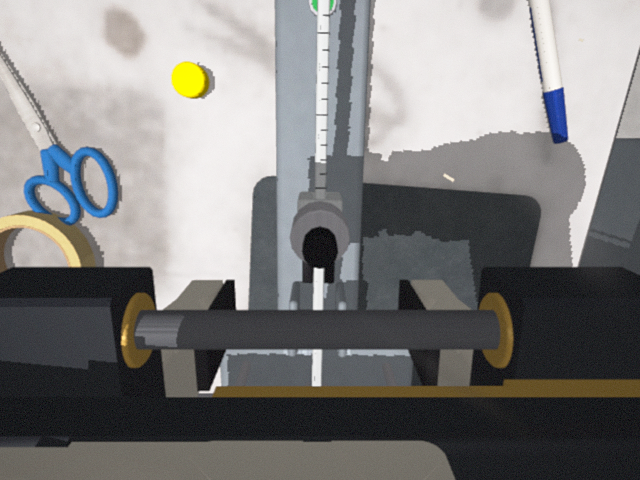

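The wrist view shows the knob centred between the fingers at (247,318), the beam running straight up the image, and the marker and cap clear.

Request:
carry_out(steps="-1 0 12 0 0 0; -1 0 12 0 0 0; 0 0 12 0 0 0; 0 0 12 0 0 0; 0 0 12 0 0 0; 0 0 12 0 0 0; 0 0 12 0 0 0; 0 0 10 0 0 0; 0 0 7 0 0 0; 0 0 0 0 0 0")

```text
time_s: 20.5
tool_pos: [543.4, -11.4, 127.1]
ee_rot: [[0.115, -0.993, -0.001], [-0.993, -0.115, -0.0], [0.0, 0.001, -1.0]]
force: [0.1, -0.6, -0.3]
finger_gap: 65.9
grip_force: 0.0
```

Request:
carry_out(steps="0 0 0 0 0 0; 0 0 0 0 0 0; 0 0 0 0 0 0; 0 0 0 0 0 0; 0 0 0 0 0 0; 0 0 0 0 0 0; 0 0 0 0 0 0; 0 0 0 0 0 0; 0 0 0 0 0 0; 0 0 0 0 0 0", gripper=-1, force=8)

```text
time_s: 21.75
tool_pos: [542.2, -11.5, 127.4]
ee_rot: [[0.114, -0.993, -0.003], [-0.993, -0.114, -0.0], [0.0, 0.003, -1.0]]
force: [-5.6, 1.6, 5.3]
finger_gap: 21.4
grip_force: 8.0
```

Request:
carry_out(steps="0 1 -1 0 0 0; 14 0 -1 0 0 0; 14 0 -1 0 0 0; 14 0 -1 0 0 0; 14 0 -1 0 0 0; 14 0 -1 0 0 0; 14 0 -1 0 0 0; 14 0 -1 0 0 0; 14 0 -1 0 0 0; 14 0 -1 0 0 0")

```text
time_s: 23.0
tool_pos: [554.6, -138.2, 136.7]
ee_rot: [[0.113, -0.994, -0.005], [-0.994, -0.113, -0.0], [-0.001, 0.005, -1.0]]
force: [-8.4, 1.3, -3.8]
finger_gap: 21.5
grip_force: 8.0
```

Request:
carry_out(steps="0 0 0 0 0 0; 0 0 0 0 0 0; 0 0 0 0 0 0; 0 0 0 0 0 0; 0 0 -10 0 0 0; 0 0 -15 0 0 0; 0 0 0 0 0 0; 0 0 0 0 0 0; 0 0 0 0 0 0; 0 0 0 0 0 0", gripper=0.1)

```text
time_s: 24.25
tool_pos: [556.9, -136.6, 162.2]
ee_rot: [[0.115, -0.993, -0.001], [-0.993, -0.115, -0.0], [-0.0, 0.001, -1.0]]
force: [0.2, 0.3, 0.2]
finger_gap: 48.0
grip_force: 0.0
```

```bash
cat > q.py <<'E'
from h import *
s=robot.sense(); print(s["tool_pos"],s["time_s"],s["finger_gap"],s["force"])
im=robot.read_camera("scene"); print("red",red(im)); save("g_%d"%(s["time_s"]*10),im)
for d in robot.tip_of("scene","poise_knob")[:3]: print(np.round(d["centre"],1),round(d["confidence"],2),at_z("scene",d["centre"],138).round(1))
E
python3 q.py
```

```text
[ 556.9254197  -136.58278998  162.17642676] 24.25 48.03761745170697 [0.24634505 0.32236008 0.20452373]
red (np.float64(273.4028925619835), np.float64(431.6663223140496), np.float64(968.0))
[244.8 394.8] 0.74 [ 512.3 -160.6  138. ]
```

```bash
python3 - <<'E'
from h import *
s=robot.sense(); im=robot.read_camera("wrist")
for d in robot.tip_of("wrist","poise_knob")[:3]: print(np.round(d["centre"],1),round(d["confidence"],2),at_z("wrist",d["centre"],113,s).round(1))
im=robot.read_camera("scene"); print(red(im))
E
```

```text
[247.  323.2] 0.55 [ 554.4 -146.7  113. ]
(np.float64(273.71794871794873), np.float64(431.8621794871795), np.float64(936.0))
```

Request:
carry_out(steps="4 1 0 0 0 0; 4 1 3 0 0 0; 1 0 10 0 0 0; 0 0 12 0 0 0; 0 0 12 0 0 0; 0 0 12 0 0 0; 0 0 8 0 0 0; 0 0 0 0 0 0; 0 0 0 0 0 0; 0 0 0 0 0 0")

```text
time_s: 25.75
tool_pos: [556.5, -145.8, 106.1]
ee_rot: [[0.115, -0.993, 0.001], [-0.993, -0.115, 0.0], [0.0, -0.001, -1.0]]
force: [-0.9, 0.6, 0.5]
finger_gap: 48.3
grip_force: 0.0
```

Request:
carry_out(steps="0 0 0 0 0 0; 0 0 0 0 0 0; 0 0 0 0 0 0; 0 0 0 0 0 0; 0 0 0 0 0 0; -6 0 0 0 0 0; -8 0 -1 0 0 0; -8 0 -1 0 0 0; -8 0 0 0 0 0; 0 0 0 0 0 0", gripper=-1, force=8)

```text
time_s: 27.0
tool_pos: [552.3, -115.1, 107.7]
ee_rot: [[0.115, -0.993, -0.001], [-0.993, -0.115, 0.0], [-0.0, 0.001, -1.0]]
force: [-5.7, 0.1, 5.4]
finger_gap: 21.7
grip_force: 8.0
```

Request:
carry_out(steps="0 0 0 0 0 0; 0 0 0 0 0 0; 0 0 0 0 0 0; 0 0 0 0 0 0; 0 0 -10 0 0 0; 0 0 -20 0 0 0; 0 0 -20 0 0 0; 0 0 0 0 0 0; 0 0 0 0 0 0; 0 0 0 0 0 0", gripper=0.1)

```text
time_s: 28.25
tool_pos: [552.3, -116.0, 156.9]
ee_rot: [[0.115, -0.993, -0.001], [-0.993, -0.115, -0.0], [-0.0, 0.001, -1.0]]
force: [-0.5, 0.4, 0.1]
finger_gap: 48.3
grip_force: 0.0
```

```bash
python3 q.py; python3 q.py
```

```text
[ 552.27288163 -115.99120349  156.90019209] 28.25 48.318165106989944 [-0.47144595  0.44700591  0.07873769]
red (np.float64(258.2192139737991), np.float64(434.86986899563317), np.float64(1145.0))
[230.5 379.3] 0.91 [ 557.3 -103.8  138. ]
[ 552.39940296 -115.96824338  156.93851408] 28.35 48.312024071619824 [ 0.21857215 -0.1719818   0.43343535]
red (np.float64(258.21660958904107), np.float64(434.83561643835617), np.float64(1168.0))
[231.5 379.2] 0.56 [ 552.7 -105.5  138. ]
[255.8 395.3] 0.22 [ 469.6 -178.3  138. ]
```

Request:
carry_out(steps="-4 0.5 0 0 0 0; -4.5 0.5 2 0 0 0; 0 0 6 0 0 0; 0 0 8 0 0 0; 0 0 8 0 0 0; 0 0 0 0 0 0; 0 0 0 0 0 0; 0 0 0 0 0 0; 0 0 0 0 0 0; 0 0 0 0 0 0")

```text
time_s: 29.7
tool_pos: [550.8, -107.6, 133.7]
ee_rot: [[0.115, -0.993, 0.0], [-0.993, -0.115, 0.0], [-0.0, -0.0, -1.0]]
force: [0.2, 0.4, -0.1]
finger_gap: 48.4
grip_force: 0.0
```

Request:
carry_out(steps="0 0 0 0 0 0; 0 0 0 0 0 0; 0 0 0 0 0 0; 0 0 0 0 0 0; 0 0 0 0 0 0; 0 0 0 0 0 0; 5 0 0 0 0 0; 5 0 -1 0 0 0; 5 0 0 0 0 0; 0 0 0 0 0 0", gripper=-1, force=8)

```text
time_s: 30.95
tool_pos: [552.8, -123.3, 134.7]
ee_rot: [[0.114, -0.993, 0.0], [-0.993, -0.114, -0.001], [0.001, -0.0, -1.0]]
force: [4.9, -0.1, -2.0]
finger_gap: 22.0
grip_force: 8.0
```

Request:
carry_out(steps="0 0 0 0 0 0; 0 0 0 0 0 0; 0 0 0 0 0 0; 0 0 0 0 0 0; 0 0 -10 0 0 0; 0 0 -15 0 0 0; 0 0 0 0 0 0; 0 0 0 0 0 0; 0 0 0 0 0 0; 0 0 0 0 0 0", gripper=0.1)

```text
time_s: 32.2
tool_pos: [552.3, -122.5, 159.2]
ee_rot: [[0.115, -0.993, -0.001], [-0.993, -0.115, -0.0], [-0.0, 0.001, -1.0]]
force: [0.2, -0.1, -0.6]
finger_gap: 48.3
grip_force: 0.0
```

Request:
carry_out(steps="0 0 0 0 0 0; 0 0 0 0 0 0; 0 0 0 0 0 0; 0 0 0 0 0 0; 0 0 0 0 0 0; 0 0 0 0 0 0; 0 0 0 0 0 0; 0 0 0 0 0 0; 0 0 0 0 0 0; 0 0 0 0 0 0")

```text
time_s: 33.45
tool_pos: [552.5, -122.5, 159.6]
ee_rot: [[0.115, -0.993, 0.0], [-0.993, -0.115, 0.0], [-0.0, -0.0, -1.0]]
force: [-0.5, -0.1, -0.5]
finger_gap: 48.6
grip_force: 0.0
```

```bash
python3 q.py; python3 q.py
```

```text
[ 552.48475437 -122.54386629  159.55707324] 33.45 48.60812259222859 [-0.51509644 -0.08589284 -0.51582431]
red (np.float64(264.25791433891993), np.float64(433.14525139664806), np.float64(1074.0))
[234.8 386.8] 0.56 [ 546.2 -127.5  138. ]
[ 552.48813434 -122.52722208  159.55746169] 33.55 47.9837002017901 [-0.06709495  0.32959954  0.3501656 ]
red (np.float64(264.2196900638104), np.float64(433.0355515041021), np.float64(1097.0))
[233.6 386.4] 0.94 [ 551.1 -124.5  138. ]
```

The pointer is 1.8 px short of level, about −0.016 rad, so the counterpoise needs about 2.7 mm outward.

Request:
carry_out(steps="3 0 5 0 0 0; 0 0 10 0 0 0; 0 0 10 0 0 0; 0 0 8 0 0 0; 0 0 3 0 0 0; 0 0 0 0 0 0; 0 0 0 0 0 0; 0 0 0 0 0 0; 0 0 0 0 0 0; 0 0 0 0 0 0")

```text
time_s: 34.9
tool_pos: [552.9, -125.5, 123.7]
ee_rot: [[0.115, -0.993, 0.0], [-0.993, -0.115, 0.0], [-0.0, -0.0, -1.0]]
force: [0.3, 0.0, 0.1]
finger_gap: 48.5
grip_force: 0.0
```

Request:
carry_out(steps="0 0 0 0 0 0; 0 0 0 0 0 0; 0 0 0 0 0 0; 0 0 0 0 0 0; 0 0 0 0 0 0; 0 0 0 0 0 0; 1.4 0 0 0 0 0; 1.3 0 0 0 0 0; 0 0 0 0 0 0; 0 0 0 0 0 0", gripper=-1, force=8)

```text
time_s: 36.15
tool_pos: [553.3, -128.2, 123.6]
ee_rot: [[0.115, -0.993, 0.0], [-0.993, -0.115, -0.0], [0.0, -0.0, -1.0]]
force: [1.7, 1.0, 0.2]
finger_gap: 20.9
grip_force: 8.0
```

Request:
carry_out(steps="0 0 0 0 0 0; 0 0 0 0 0 0; 0 0 0 0 0 0; 0 0 0 0 0 0; 0 0 -10 0 0 0; 0 0 -20 0 0 0; 0 0 -20 0 0 0; 0 0 -20 0 0 0; 0 0 0 0 0 0; 0 0 0 0 0 0", gripper=0.1)

```text
time_s: 37.4
tool_pos: [552.9, -128.1, 193.4]
ee_rot: [[0.115, -0.993, -0.0], [-0.993, -0.115, 0.0], [-0.0, 0.0, -1.0]]
force: [-0.9, 0.3, -1.0]
finger_gap: 48.3
grip_force: 0.0
```

Request:
carry_out(steps="0 0 0 0 0 0; 0 0 0 0 0 0; 0 0 0 0 0 0; 0 0 0 0 0 0; 0 0 0 0 0 0; 0 0 0 0 0 0; 0 0 0 0 0 0; 0 0 0 0 0 0; 0 0 0 0 0 0; 0 0 0 0 0 0")

```text
time_s: 38.65
tool_pos: [553.1, -128.2, 193.6]
ee_rot: [[0.115, -0.993, -0.0], [-0.993, -0.115, 0.0], [-0.0, 0.0, -1.0]]
force: [0.6, -0.2, 0.1]
finger_gap: 48.3
grip_force: 0.0
```

```bash
python3 q.py; python3 q.py
```

```text
[ 553.14463277 -128.19042375  193.55741613] 38.65 48.31034274230253 [ 0.56473694 -0.16584734  0.06461248]
red (np.float64(266.0705079605762), np.float64(433.4253222137983), np.float64(1319.0))
[236.6 387.1] 0.86 [ 538.7 -131.3  138. ]
[ 553.14000487 -128.17501578  193.54817092] 38.75 48.635359596061434 [ 0.15349566 -0.39926919  0.44834285]
red (np.float64(266.0821508588499), np.float64(433.4047796863331), np.float64(1339.0))
[236.5 388.1] 0.89 [ 540.2 -133.2  138. ]
[241.2 267. ] 0.6 [394.  107.7 138. ]
```

```bash
python3 - <<'E'
from h import *
a=robot.read_camera("scene")[225:300,390:460]; b=robot.read_camera("side")[140:440,200:440]
save("fin",np.hstack([cv2.resize(a,(350,375),interpolation=0),cv2.resize(b,(300,375))]))
E
```

```text
(no output)
```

View pics/fin.png

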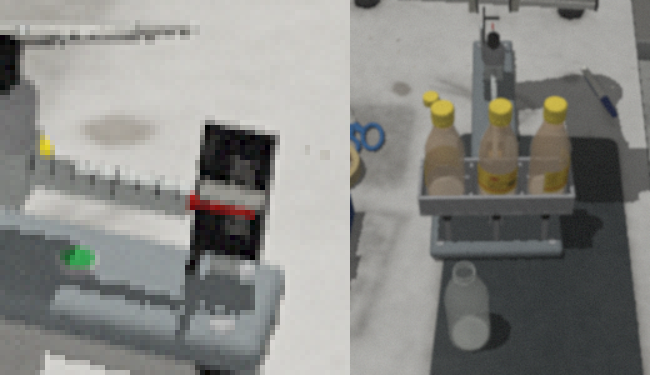

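Three bottles stand upright in the rack. The pointer appears about 2 px below the middle of the band, so I'm checking that this is parallax from the 13 mm offset before handing in.

```bash
python3 - <<'E'
from h import *
p=np.array([534.6,77.5,73])-322*np.array([-.115,.9934,0]); m=p+13*np.array([.9934,.115,0])
d=proj("scene",m)[0]-proj("scene",p)[0]; r=red(robot.read_camera("scene")); print("expected band-pointer rows at level",d,r)
if abs((r[0]-266.03)/7.75*.07)<.008 and -3.5<d<-1: print(robot.hand_in())
E
```

```text
expected band-pointer rows at level -2.8558790004764205 (np.float64(266.097358490566), np.float64(433.4656603773585), np.float64(1325.0))
the job is handed in; nothing more can be done
None
```

The filled bottle stands in the empty rack cell and the counterpoise is set so the beam rests level, with the pointer measured at the midpoint between the two stops. I handed the job in at about 39 s, and no verdict was returned.

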